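# Clamp a mould on the vibrating table

## Robot

A 6-joint arm with a two-finger parallel gripper is mounted at the origin on the work surface. World frame = base frame: x ahead of the robot, y to its left, z up, the work surface at z = 0. Lengths are in m, angles in rad, forces in N, time in s.
With the tool pointing down it reaches from about 0.35 to 0.725 m from the base axis. Payload 6 kg.
Tool frame: the origin (TCP) lies at the very end of the fingers, on their centre line; the grasp point (between the pads) lies 19 mm behind it (tcp_to_grasp is the distance from the TCP to the grasp point, in m); z points along the fingers, y is the line along which they close (so a half turn about z gives the same grasp; the last joint's range is limited). The gripper opens to 85 mm and grips with 20 to 120 N. Pads are 22 mm wide; open, the fingers measure 114 mm over their backs; the gripper's body (76 mm by 85 mm) begins 54 mm behind the grasp point. The pads swing forward as they close: fully open they stand 13 mm farther back than shut.
Start: joints at [-0.803, 0.04, 0.085, 0, -1.615, -0.334], TCP at [0.252, -0.544, 0.231] pointing down, gripper open.
Joint ranges: [-2.56, 2.56], [-1.29, 2.01], [-1.08, 1.49], [-3.29, 1.98], [-2.81, -0.18], [-2.99, 2.99]. Speed limits (rad/s): [2.57, 2.57, 3.01, 3.14, 3.14, 3.14].

## Interface

Orientations are given as a unit quaternion [w, x, y, z].
In Python, from station import * gives the robot as it stands.
- The arm moves only by the shell command python3 -m creep 'ROWS' [FORCE]. ROWS is a JSON object of lists of equal length, an entry for each row: "dp": the shift along the tool's x, y, z in cm, a list of three; "rotation": the turn, a rotation vector about the tool's x, y, z in rad, a list of three; "fingers": the opening, from 0 (shut) to 1 (fully open). A call has 1 to 5 rows; each row is the pose to reach, as a shift and turn from the pose commanded when the call began, along the tool's axes at that moment; what a row does not reach only later rows make up. A row lasts 1/12 s, in which the tool goes at most 41.7 mm and 7.16 degrees, less where a joint would pass 70% of its speed; a pose out of reach is approached as far as the arm can. A call with a gripper value outside its range is refused whole. The fingers move at their own pace and stop on an object; FORCE is the grip in N (left out, the last holds). Time passes only in rows, so rows that repeat a pose let the fingers close. It gives the time, the measured TCP pose, the force, the opening and the grip force at its end, in the units of the state.
- observe(): the state, without advancing time (a new reading comes with each control period).
- read_camera(name): name is "scene" or "top" or "wrist"; returns (picture, depth): 400x640x3 uint8, red, green, blue; 400x640 float32, m along the optical axis (not along the pixel's ray), 0 where there is no reading.
- camera_model(name): a dict with "K" (3x3 intrinsics, pixels), "position" and "orientation" of the camera in the world; the wrist camera has in their place "tool_from_camera" (4x4, takes a point from camera to tool coordinates, whose origin is the TCP and whose axes are the flange's). Camera axes: x right, y down, z forward; pixel columns grow to the right and rows downward; lengths in m; the calibration is good to about 2 mm. A picture is of the moment at which its call begins: read the wrist's pose just before it. camera_model takes no time and is no camera call.
- job_done(): hands the job in; it is judged then, once.
Trained networks look in the newest picture that a camera, given by its name, has taken for a name from the list of things; names that differ only in an ending like _2 or _b are one class to them, and where a whole thing is asked for, a point or a joint stands for the part that bears it (a point fixed in the world has none). Each returns a list of dicts, best first, with "confidence" (0 to 1); they miss things now and then, are a little off and sometimes report something else, mostly with a low value. They report only what shows in the picture. A call takes as long as a camera call.
- boxes_of(label, camera): "location" ([x, y, z] in m, in world coordinates, good to about 4 mm: the middle of the surface that is visible of it).
- silhouettes(label, camera): "pixels" (400x640 bool, what is visible of it).
The state is a dict: "time": time; "q": joint angles; "qvel": joint speeds; "joint_efforts": joint torques, N m; "tool_pos": TCP position; "tcp_rot": TCP orientation; "contact_force": force on the tool from outside, world axes, zero at the start; "torque": the same for the moment, N m; "grip_width": finger opening in m; "gripper_force": force on a finger pad.
Only numpy, scipy, OpenCV 4.12 (cv2) and the standard library are available. Lean on these libraries where they do the work, as an engineer would, in place of code of your own. Each camera call takes 0.05 s, during which the arm holds its last target. There are 200 camera calls.

## Task

Take only the top mould off the nested stack in the rack, leaving the rest of the stack as it is, and set it down gently and squarely between the corner angles on the deck of the vibrating table. Then pull the spring-raised hold-down frame right down over it by the bolt's black knob, and while holding it there slide the bolt fully home under its keeper and let go, never letting the frame fly back up. Leave everything else on the bench where it is.

Things in the scene. Friction and masses are not known exactly. Their poses are not given: they have to be found in the camera images.
- mould_top: Top one of three identical nested moulds, 0.28 kg: an open square plastic tray, 146 x 146 mm over the rim, 50 mm high, 3 mm walls tapering to a floor 108 mm square, 4 mm thick. Origin: centre of its underside; z up, x and y square to its sides. Nested moulds stand 24 mm apart with 2 mm play; lifted straight up by 50 mm it is clear. It may be on the left or right side of the rack.
- core (a point): Centre of the top of the mould's core, 48 mm above its underside; axes as the mould's. The core stands in the middle of the tray: a solid upright block 28 x 28 mm (x, y) from 24 to 48 mm height, the place to grip, on a hollow skirt 44 x 44 mm (0 to 24 mm) on which the next mould above rests.
- mould_mid: The second mould of the stack, same shape and frame, 24 mm below the top one. Stays.
- mould_low: The lowest mould of the stack, standing on the rack's base board. Stays.
- rack: Fixed wooden bench rack. Origin: on the bench below its middle; x points to its back, y to its left; the front faces the robot and is open. Base board 12 mm thick, x -85 to 95 mm, 400 mm wide. Two stacks stand on it near x = -5 mm, y = +-92 mm, sides within 0.15 rad of the rack's axes. Posts at x = 106, y = +-189 mm, 22 mm square, 240 mm high.
- shelf_edge (a point): Middle of the lower front edge of the rack's shelf board, 235 mm above the bench; axes as the rack's. The board runs from here 105 mm back, 400 mm wide, 15 mm thick, with pots on it, and hangs over the back half of both stacks: only a gripper leaning in from the front (top towards the robot, 30 to 45 degrees) gets at the core. Brackets 18 mm high below it at y = +-189 mm.
- tile_top: Top one of three loose cement tiles, 125 x 125 x 20 mm, stacked on the other side of the rack. Origin: centre of its underside. Stays.
- deck (a point): Centre of the deck top of the fixed vibrating table, 60 mm above the bench; z up, x to its back, y to its left, front to the robot. Deck x -115 to 125 mm, y +-130 mm. The mould's underside centre belongs here, its sides along x and y (any quarter turn), between four corner angles 10 mm high, 120 mm square inside. Hinge lugs at x = 100, y = +-88 mm, 62 mm high.
- hinge (a point): Middle of the hold-down frame's hinge axis, which is y; 100 mm behind and 58 mm above the deck's centre; axes as the deck's. A point of the frame that at joint angle 0 lies a in front of the hinge and h above it is, at angle t, at x = -a cos t + h sin t, z = a sin t + h cos t from here.
- frame (a joint): Hold-down frame, rad: 0 = level over the mould, at its stop, 3 mm above the rim; 1.08 = open, where torsion springs hold it. A U of 10 mm steel flats: two arms at y = +-66 mm, 18 mm wide, and 195 mm from the hinge a crossbar 160 x 20 mm. Open, the crossbar hangs above the mould's place. Pulling it down at the knob takes 4 N at first, 10 N at the bottom. Latched, it rises to about 0.018.
- bolt (a joint): Slide bolt on top of the crossbar, m: 0 = drawn back, 0.030 = fully home. It slides to the deck's +y (left), takes 3 N, stays where left and may start partly shot. 12 mm round, axis 13 mm above the frame's middle plane, tip at y = 88 mm plus the joint value. Shot more than 0.010 it strikes the keeper as the frame comes down. At frame 0 it passes under with 3 mm to spare.
- knob (a point): Centre of the bolt's black barrel knob, 30 mm in diameter and 24 mm long along y with flat ends, on a 10 mm stem standing on the bolt: a = 195 mm, h = 43 mm (see hinge), y = the bolt's joint value from the deck's middle. Pinched end to end (along y) it moves the bolt with it and turns between the fingers as the frame swings.
- keeper (a point): Middle of the lower inner edge of the bolt's keeper, at the table's left front; axes as the deck's. From here a lip 8 mm thick runs 26 mm to +y (32 mm along x), carried by a post 7 mm thick at its outer end; the bolt goes under the lip. 80 mm above the deck.
- brush: Loose brush with a wooden handle, 200 mm, lying on the bench. Stays.
- palette_knife: Loose palette knife, 190 mm, lying on the bench. Stays.
- cup: Loose white plastic cup, 72 mm wide, 85 mm high. Stays.
- hammer: Loose hammer, 240 mm, lying on the bench. Stays.
- tin: Loose steel can, 72 mm wide, 100 mm high. Stays.

How it is judged:
By the outcome, as a careful person would: the job done as asked, in the order asked, and still so for the second after the job is handed in, with the robot touching nothing.
It also fails if it takes over 61 s, if anything falls off the work surface, if the arm or the gripper's body presses on something with over 40 N, if the wrist force passes 120 N, or if a joint passes its speed limit or range.

## Working session

There is one attempt and no reset: what is moved stays moved. The work goes in short steps, Python scripts to look and compute and a shell command to move; the robot and the scene stay as the last step left them, time stands still between calls to the robot, and variables do not carry over. Pictures are saved under pics/ and viewed, at most 10 in all, crops included, and the job is handed in when it is done.

```bash
mkdir -p pics; ls; cat > h.py <<'E'
from station import *
import numpy as np, cv2
from scipy.spatial.transform import Rotation as R
def rot(q): return R.from_quat([q[1],q[2],q[3],q[0]])
def cam(name,s=None):
    m=camera_model(name)
    K=np.array(m["K"])
    if "tool_from_camera" in m:
        s=s or observe(); T=np.eye(4);T[:3,:3]=rot(s["tcp_rot"]).as_matrix();T[:3,3]=s["tool_pos"]
        T=T@np.array(m["tool_from_camera"])
    else:
        T=np.eye(4);T[:3,:3]=rot(m["orientation"]).as_matrix();T[:3,3]=m["position"]
    return K,T
def cloud(name,depth,s=None):
    K,T=cam(name,s); v,u=np.indices(depth.shape)
    P=np.stack([(u-K[0,2])/K[0,0]*depth,(v-K[1,2])/K[1,1]*depth,depth],-1)
    return P@T[:3,:3].T+T[:3,3]
def proj(name,p,s=None):
    K,T=cam(name,s); c=T[:3,:3].T@(np.array(p)-T[:3,3]); return (K@c)[:2]/c[2]
def save(img,f): cv2.imwrite("pics/"+f,img[...,::-1])
E
python3 - <<'E'
from h import *
for c in ["scene","top"]:
    p,d=read_camera(c); save(p,c+"0.png"); np.save(c+"0.npy",d)
    K,T=cam(c); print(c,K[0,0],T.round(3).tolist())
    for l in ["mould_top","core","rack","shelf_edge","tile_top","deck","knob","keeper","bolt","frame","hinge","cup","tin","hammer","brush","palette_knife"]:
        try: print(l,[(np.round(b["location"],3).tolist(),round(b["confidence"],2)) for b in boxes_of(l,c)][:3])
        except Exception as e: print(l,e)
s=observe();print(s["time"],s["tool_pos"],s["tcp_rot"],s["grip_width"])
print(camera_model("wrist"))
E
```

```text
pics
scene 506.18849881016325 [[-0.529, 0.574, -0.624, 1.559], [0.848, 0.351, -0.396, 0.774], [-0.008, -0.739, -0.673, 1.359], [0.0, 0.0, 0.0, 1.0]]
mould_top []
core [([0.412, -0.391, 0.096], 0.77)]
rack [([0.621, -0.279, 0.251], 0.6)]
shelf_edge [([0.614, -0.276, 0.255], 0.91), ([0.309, -0.215, 0.003], 0.29)]
tile_top [([0.581, -0.243, 0.069], 0.96)]
deck [([0.582, 0.274, 0.057], 0.77)]
knob [([0.545, 0.274, 0.299], 0.68), ([0.62, -0.278, 0.253], 0.62)]
keeper [([0.578, 0.269, 0.064], 0.96)]
bolt [([0.54, 0.273, 0.298], 0.73), ([0.408, -0.391, 0.095], 0.35)]
frame [([0.558, 0.262, 0.249], 0.57), ([0.411, -0.394, 0.096], 0.35)]
hinge [([0.583, 0.268, 0.064], 0.72)]
cup [([0.627, -0.059, 0.06], 0.78)]
tin [([0.354, 0.477, 0.074], 0.79)]
hammer [([0.54, 0.552, 0.021], 0.71), ([0.547, 0.274, 0.3], 0.48)]
brush [([0.414, -0.047, 0.016], 0.63), ([0.581, -0.245, 0.07], 0.3), ([0.557, 0.264, 0.248], 0.16)]
palette_knife [([0.309, -0.216, 0.004], 0.58)]
top 378.12378202637433 [[-0.004, -0.981, 0.195, 0.254], [-1.0, 0.005, 0.003, 0.053], [-0.004, -0.195, -0.981, 1.22], [0.0, 0.0, 0.0, 1.0]]

[... 917 characters left out ...]
9, 0.297], 0.61), ([0.308, -0.217, 0.005], 0.59)]
1.7 [ 0.25219715 -0.54438639  0.23125285] [-4.49715016e-05 -2.15218172e-01  9.76565990e-01  6.75369010e-05] 0.08516197005173529
{'K': array([[358.67227081,   0.        , 319.67881372],
       [  0.        , 358.67227081, 196.29377312],
       [  0.        ,   0.        ,   1.        ]]), 'tool_from_camera': array([[-1.68047011e-04, -9.56134497e-01, -2.92927970e-01,
         7.52816627e-02],
       [ 9.99999780e-01, -3.48590760e-04,  5.64140995e-04,
        -1.48214926e-04],
       [-6.41506650e-04, -2.92927810e-01,  9.56134345e-01,
        -1.42407482e-01],
       [ 0.00000000e+00,  0.00000000e+00,  0.00000000e+00,
         1.00000000e+00]])}
```

View pics/scene0.png

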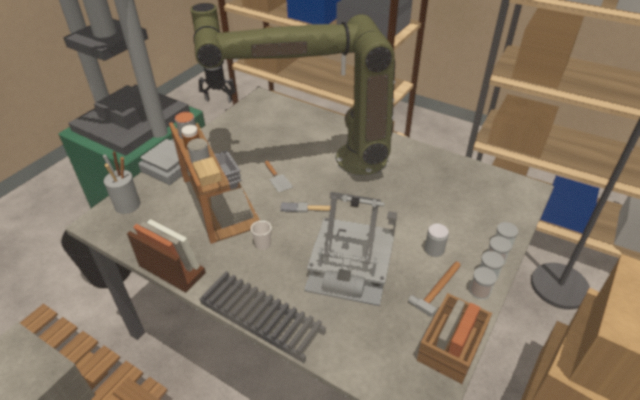

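View pics/top0.png

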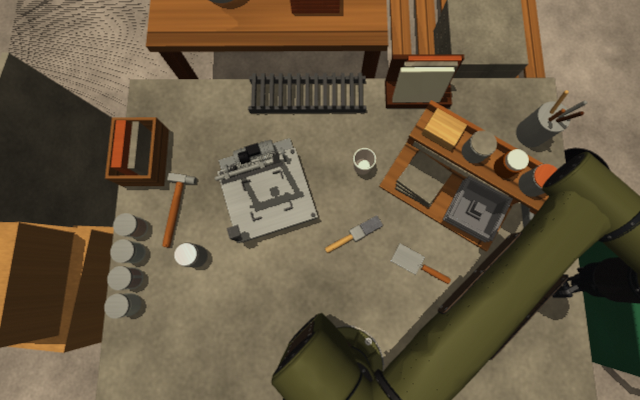

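The top view shows the mould at about (480,207) on the rack's right side and the tiles at (420,183). The vibrating table is at (268,190), with the keeper at (236,232) and the raised frame near (255,155). I'll fit the poses from depth next.

```bash
python3 - <<'E'
from h import *
d=np.load("top0.npy"); P=cloud("top",d); np.save("P.npy",P)
def fit(name,c,r,z0,z1):
    m=(d>0)&(np.hypot(P[...,0]-c[0],P[...,1]-c[1])<r)&(P[...,2]>z0)&(P[...,2]<z1)
    q=P[m]
    n,l,st,ce=cv2.connectedComponentsWithStats(m.astype(np.uint8)); k=1+np.argmax(st[1:,4]); q=P[l==k]
    rc=cv2.minAreaRect((q[:,:2]*1000).astype(np.float32)); print(name,len(q),np.round(rc[0],1),np.round(rc[1],1),round(rc[2],2),"z",np.percentile(q[:,2],[5,50,95]).round(4))
fit("shelf",(.56,-.33),.3,.242,.262)
fit("rim",(.44,-.38),.12,.100,.118)
fit("tile",(.564,-.252),.1,.060,.082)
fit("deck",(.52,.25),.25,.052,.066)
fit("crossbar",(.53,.26),.15,.2,.33)
fit("baseboard",(.5,-.35),.3,.006,.018)
for c in ["top"]:
    p,dd=read_camera(c)
    a=p[110:260,190:340]; save(cv2.resize(np.hstack([a]),(600,600),interpolation=cv2.INTER_CUBIC),"t1.png")
E
```

```text
shelf 2650 [ 569.7 -361.7] [394.7  97.5] 57.29 z [0.2457 0.2495 0.2572]
rim 793 [ 462.3 -405.2] [148.  147.9] 60.27 z [0.1024 0.1085 0.1127]
tile 1566 [ 570.1 -253.7] [125.1 127. ] 52.0 z [0.0676 0.0715 0.0753]
deck 4984 [518.7 242.3] [239.4 260.4] 18.13 z [0.0562 0.06   0.0637]
crossbar 764 [540.8 257.2] [ 62.1 174.2] 17.69 z [0.2775 0.3002 0.3239]
baseboard 2176 [ 523.4 -335. ] [402.  183.6] 57.17 z [0.0075 0.0115 0.0154]
```

View pics/t1.png

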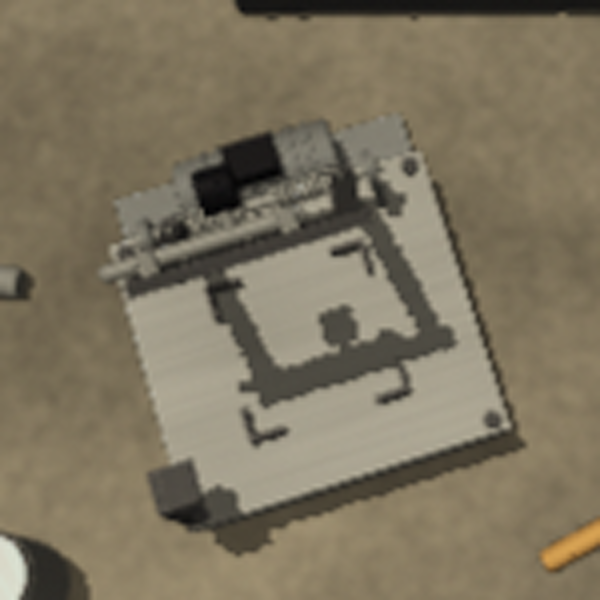

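The zoomed view gives a deck yaw of about +18°. The keeper is at lower left (175,490), the bolt end at (110,270), and the knob near (212,188). Next I'll move to a leaning pre-grasp pose and check with the wrist camera.

```bash
cat >> h.py <<'E'
def tool(yaw,lean):
    "yaw: azimuth the tool leans towards (deg); camera side to the robot; tool -x = azimuth"
    a,l=np.radians([yaw,lean]); f=np.array([np.cos(a),np.sin(a),0]); u=np.array([0,0,1.])
    z=np.sin(l)*f-np.cos(l)*u; x=-(np.cos(l)*f+np.sin(l)*u); return np.stack([x,np.cross(z,x),z],1)
G=0.019
def plan(wps,s=None):
    "wps: (grasp point, R); prints row for a call for each, from the pose before"
    s=s or observe(); p=np.array(s["tool_pos"]); M=rot(s["tcp_rot"]).as_matrix()
    for g,N in wps:
        t=np.array(g)+G*N[:,2]; dp=M.T@(t-p)*100; rv=R.from_matrix(M.T@N).as_rotvec()
        print("dp",dp.round(2).tolist(),"rot",rv.round(4).tolist(),"rows>=",round(max(np.linalg.norm(dp)/4.17,np.degrees(np.linalg.norm(rv))/7.16),1)); p,M=t,N
E
python3 - <<'E'
from h import *
s=observe(); M0=rot(s["tcp_rot"]); N=tool(-29.7,32); z=N[:,2]
rv=(M0.inv()*R.from_matrix(N)).as_rotvec()
p0=np.array(s["tool_pos"])-G*M0.as_matrix()[:,2]; p1=np.array([.462,-.405,.105])-.15*z
print(p1)
plan([(p0+(p1-p0)*f+[0,0,.03*(f<1)],(M0*R.from_rotvec(rv*f)).as_matrix()) for f in (.5,1)])
E
```

```text
[ 0.39295431 -0.36561704  0.23220721]
dp [-10.55, 4.8, -2.18] rot [0.1329, -0.2577, 0.4633] rows>= 4.4
dp [-5.9, 9.12, 4.89] rot [0.1329, -0.2577, 0.4633] rows>= 4.4
```

```bash
python3 -m creep '{"dp":[[-10.55,4.8,-2.2],[-10.55,4.8,-2.2],[-10.55,4.8,-2.2],[-10.55,4.8,-2.2],[-10.55,4.8,-2.2]],"rotation":[[0.133,-0.258,0.463],[0.133,-0.258,0.463],[0.133,-0.258,0.463],[0.133,-0.258,0.463],[0.133,-0.258,0.463]],"fingers":[0.7,0.7,0.7,0.7,0.7]}' 40
python3 -m creep '{"dp":[[-5.9,9.1,4.9],[-5.9,9.1,4.9],[-5.9,9.1,4.9],[-5.9,9.1,4.9],[-5.9,9.1,4.9]],"rotation":[[0.133,-0.258,0.463],[0.133,-0.258,0.463],[0.133,-0.258,0.463],[0.133,-0.258,0.463],[0.133,-0.258,0.463]],"fingers":[0.7,0.7,0.7,0.7,0.7]}'
python3 - <<'E'
from h import *
s=observe(); N=tool(-29.7,32); print(s["q"],s["qvel"].round(2)); print(s["tool_pos"]-G*N[:,2],np.degrees((rot(s["tcp_rot"]).inv()*R.from_matrix(N)).magnitude()))
plan([(np.array([.462,-.405,.105])-.15*N[:,2],N)])
E
```

```text
time: 2.17
tool_pos: [0.3286, -0.4553, 0.2552]
tcp_rot: [0.142, 0.018, 0.989, -0.038]
contact_force: [0.6, -0.6, 1.2]
grip_width: 0.0597
gripper_force: 0.0
time: 2.58
tool_pos: [0.4028, -0.3688, 0.2151]
tcp_rot: [0.268, 0.247, 0.928, -0.07]
contact_force: [-0.9, -0.3, 1.1]
grip_width: 0.06
gripper_force: 0.0
[-0.29754624 -0.63763497 -0.62447683  0.13369479 -1.03711782 -1.82955163] [ 0.34 -0.74 -0.86  0.69  0.66 -1.72]
[ 0.39406263 -0.363858    0.23121744] 0.2527499719134263
dp [-0.05, -0.21, -0.09] rot [0.0019, 0.0029, -0.0027] rows>= 0.1
```

```bash
python3 -m creep '{"dp":[[0,-0.2,0],[0,-0.2,0]],"rotation":[[0,0,0],[0,0,0]],"fingers":[0.7,0.7]}' >/dev/null
python3 - <<'E'
from h import *
s=observe(); p,d=read_camera("wrist"); save(p,"w1.png"); P=cloud("wrist",d,s); np.savez("w1.npz",P=P,d=d,p=p)
print(s["tool_pos"])
for l in ["core","mould_top"]:
    for b in boxes_of(l,"wrist")[:3]: print(l,np.round(b["location"],4),b["confidence"])
def fit(name,c,r,z0,z1):
    m=(d>0)&(np.hypot(P[...,0]-c[0],P[...,1]-c[1])<r)&(P[...,2]>z0)&(P[...,2]<z1)
    n,l,st,ce=cv2.connectedComponentsWithStats(m.astype(np.uint8)); k=1+np.argmax(st[1:,4]); q=P[l==k]
    rc=cv2.minAreaRect((q[:,:2]*1000).astype(np.float32)); print(name,len(q),np.round(rc[0],1),np.round(rc[1],1),round(rc[2],2),"z",np.percentile(q[:,2],[5,50,95]).round(4))
fit("rim",(.462,-.405),.12,.104,.115)
fit("core",(.462,-.405),.03,.102,.115)
fit("core2",(.462,-.405),.03,.105,.111)
E
```

```text
[ 0.40034919 -0.3719699   0.21634486]
core [ 0.4651 -0.4045  0.0939] 0.64
mould_top [ 0.4593 -0.3994  0.0971] 0.7
rim 9578 [ 462.3 -404.4] [145.9 148.1] 60.47 z [0.1046 0.1095 0.1105]
core 1014 [ 461.8 -404.1] [27.8 28.9] 60.25 z [0.1036 0.1077 0.1085]
core2 916 [ 461.8 -404.1] [27.8 28.8] 60.25 z [0.1062 0.1077 0.1085]
```

View pics/w1.png

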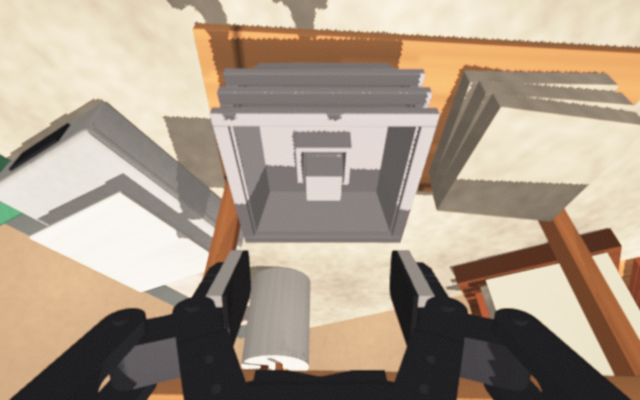

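The wrist view shows the tray with its core at (323,188), square between the fingers. The core fit is (0.462, -0.404) with a yaw of -29.6°. I'll approach along the tool axis.

```bash
python3 - <<'E'
from h import *
N=tool(-29.65,32); g=np.array([.4620,-.4043,.105]); plan([(g-.05*N[:,2],N),(g,N)])
E
```

```text
dp [0.18, 0.33, 10.09] rot [-0.0003, 0.0014, 0.0004] rows>= 2.4
dp [-0.0, 0.0, 5.0] rot [0.0, 0.0, 0.0] rows>= 1.2
```

```bash
python3 -m creep '{"dp":[[0.1,0.2,5],[0.2,0.33,10.1],[0.2,0.33,10.1],[0.2,0.33,11.6],[0.2,0.33,13.1]],"rotation":[[0,0,0],[0,0.0014,0],[0,0.0014,0],[0,0.0014,0],[0,0.0014,0]],"fingers":[0.7,0.7,0.7,0.7,0.7]}' 60
python3 -m creep '{"dp":[[0,0,1],[0,0,2],[0,0,2],[0,0,2]],"rotation":[[0,0,0],[0,0,0],[0,0,0],[0,0,0]],"fingers":[0.7,0.7,0.7,0.7]}' 60
python3 - <<'E'
from h import *
N=tool(-29.65,32); s=observe(); print(s["contact_force"],s["tool_pos"]-G*N[:,2])
plan([([.4620,-.4043,.105],N)])
E
```

```text
time: 3.32
tool_pos: [0.4614, -0.4046, 0.1031]
tcp_rot: [0.265, 0.246, 0.93, -0.071]
contact_force: [0.5, -0.4, 1.0]
grip_width: 0.0596
gripper_force: 0.0
time: 3.65
tool_pos: [0.4703, -0.4089, 0.0871]
tcp_rot: [0.266, 0.246, 0.929, -0.071]
contact_force: [0.2, 0.1, 0.4]
grip_width: 0.0601
gripper_force: 0.0
[0.19797145 0.12718744 0.38702744] [ 0.46157394 -0.4039344   0.10325324]
dp [-0.14, -0.01, -0.12] rot [-0.0007, -0.0016, -0.0004] rows>= 0.0
```

```bash
python3 -m creep '{"dp":[[-0.14,0,-0.12],[-0.14,0,-0.12],[-0.14,0,-0.12],[-0.14,0,-0.12],[-0.14,0,-0.12]],"rotation":[[0,0,0],[0,0,0],[0,0,0],[0,0,0],[0,0,0]],"fingers":[0.7,0.3,0.25,0.2,0.2]}' 60
python3 -m creep '{"dp":[[0,0,0],[0,0,0],[0,0,0],[0,0,0]],"rotation":[[0,0,0],[0,0,0],[0,0,0],[0,0,0]],"fingers":[0.2,0.2,0.2,0.2]}' 60
python3 - <<'E'
from h import *
N=tool(-29.65,32); s=observe(); print(s["contact_force"],s["tool_pos"]-G*N[:,2])
print("up 1cm in tool", (N.T@[0,0,1]).round(3))
E
```

```text
time: 4.07
tool_pos: [0.4713, -0.4089, 0.0903]
tcp_rot: [0.267, 0.246, 0.929, -0.071]
contact_force: [-2.3, 2.1, 4.1]
grip_width: 0.0266
gripper_force: 59.8
time: 4.4
tool_pos: [0.4713, -0.409, 0.0903]
tcp_rot: [0.267, 0.246, 0.929, -0.071]
contact_force: [-2.6, 3.3, 5.9]
grip_width: 0.0268
gripper_force: 60.3
[-2.63214013  3.25040836  5.93470745] [ 0.46259164 -0.40401869  0.10642355]
up 1cm in tool [-0.53   0.    -0.848]
```

```bash
python3 -m creep '{"dp":[[-0.27,0,-0.42],[-0.53,0,-0.85],[-0.8,0,-1.27],[-1.06,0,-1.7],[-1.06,0,-1.7]],"rotation":[[0,0,0],[0,0,0],[0,0,0],[0,0,0],[0,0,0]],"fingers":[0.2,0.2,0.2,0.2,0.2]}' 60
python3 -m creep '{"dp":[[-0.5,0,-0.8],[-1,0,-1.6],[-1.5,0,-2.4],[-1.96,0,-3.14],[-1.96,0,-3.14]],"rotation":[[0,0,0],[0,0,0],[0,0,0],[0,0,0],[0,0,0]],"fingers":[0.2,0.2,0.2,0.2,0.2]}' 60
python3 - <<'E'
from h import *
N=tool(-29.65,32); s=observe(); print(s["contact_force"],s["torque"],s["tool_pos"]-G*N[:,2])
p,d=read_camera("wrist"); save(p,"w2.png"); 
M=rot(s["tcp_rot"]).as_matrix(); P=cloud("wrist",d,s); L=P-(s["tool_pos"]-G*M[:,2]); L=L@tool(-29.65,32)
# mould frame coords relative to grasp, expected: rim z, using world-z
W=P; z=s["tool_pos"][2]-G*M[2,2]
m=(d>0)&(np.hypot(W[...,0]-.462,W[...,1]+.404)<.12)&(abs(W[...,2]-z-.004)<.006)
n,l,st,_=cv2.connectedComponentsWithStats(m.astype(np.uint8)); q=P[l==1+np.argmax(st[1:,4])]
rc=cv2.minAreaRect((q[:,:2]*1000).astype(np.float32)); print(len(q),rc, np.percentile(q[:,2],[5,50,95]))
A=np.c_[q[:,:2]-q[:,:2].mean(0),np.ones(len(q))]; print("rim plane",np.linalg.lstsq(A,q[:,2],rcond=None)[0])
E
```

```text
time: 4.82
tool_pos: [0.4713, -0.409, 0.1104]
tcp_rot: [0.267, 0.246, 0.929, -0.071]
contact_force: [0.4, -0.6, -1.2]
grip_width: 0.0271
gripper_force: 59.3
time: 5.23
tool_pos: [0.472, -0.4094, 0.1499]
tcp_rot: [0.268, 0.246, 0.929, -0.071]
contact_force: [0.5, -1.0, -1.7]
grip_width: 0.0268
gripper_force: 59.2
[ 0.50988113 -0.98547958 -1.69486223] [0.79760949 1.46671989 0.015639  ] [ 0.46320655 -0.40445057  0.16597884]
37545 ((439.90008544921875, -391.6768798828125), (146.8416290283203, 95.23063659667969), 60.63938903808594) [0.16448644 0.16880681 0.16965661]
rim plane [-0.00101394  0.00058184  0.16813236]
```

View pics/w2.png

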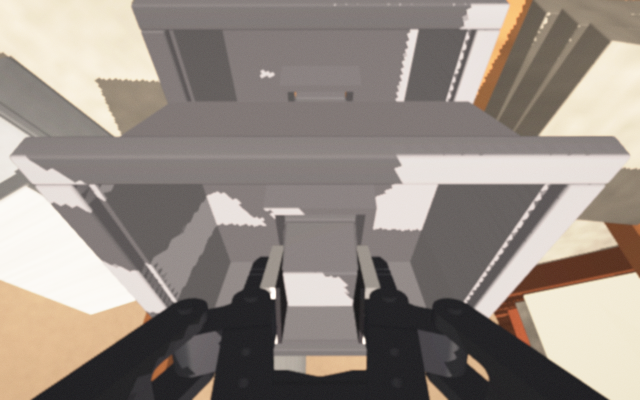

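The lifted mould hangs level in the grip, with the core at (320,280). The middle mould stays behind in the rack, at (320,60). I'll refine the deck pose and plan the carry.

```bash
python3 - <<'E'
from h import *
for c in ["top","scene"]:
    ds=np.stack([read_camera(c)[1] for _ in range(4)]); d=np.median(ds,0); P=cloud(c,d)
    near=(d>0)&(np.hypot(P[...,0]-.516,P[...,1]-.241)<.25)
    for z0,z1 in((.054,.0655),(.0535,.08)):
        m=near&(P[...,2]>z0)&(P[...,2]<z1)
        n,l,st,_=cv2.connectedComponentsWithStats(m.astype(np.uint8)); q=P[l==1+np.argmax(st[1:,4])]
        rc=cv2.minAreaRect((q[:,:2]*1000).astype(np.float32)); a=np.radians(rc[2] if rc[2]<45 else rc[2]-90); print(c,rc,"deck",np.array(rc[0])-5*np.array([np.cos(a),np.sin(a)]),np.median(q[:,2]))
    a=np.radians(18.1);f=np.array([np.cos(a),np.sin(a)]);l=np.array([-f[1],f[0]])
    xy=P[...,:2]-np.array([.514,.2407]); X=xy@f;Y=xy@l
    m=near&(abs(X)<.072)&(abs(Y)<.072)&(P[...,2]>.065)&(P[...,2]<.074)
    q=np.stack([X[m],Y[m]],1); 
    rc=cv2.minAreaRect((q*1000).astype(np.float32)); print("angles",len(q),rc)
    for sx in(-1,1):
        for sy in(-1,1):
            k=q[(q[:,0]*sx>0)&(q[:,1]*sy>0)]*1000
            if len(k)>3: print(sx,sy,len(k),np.percentile(k[:,0],[2,98]).round(1),np.percentile(k[:,1],[2,98]).round(1))
    m=near&(P[...,2]>.2)&(P[...,2]<.35); 
    H=P[...,2][m]; print("frame pts X",np.percentile(X[m],[1,50,99]).round(4),"Y",np.percentile(Y[m],[1,50,99]).round(4))
N0=tool(-29.65,32); s=observe()
dk=lambda x,y,z:np.array([.514,.2407,.06])+[x*f[0]+y*l[0],x*f[1]+y*l[1],z]
g0=s["tool_pos"]-G*N0[:,2]; f0=np.array([np.cos(np.radians(-29.65)),np.sin(np.radians(-29.65)),0])
yt=17.9; N=lambda y:tool(y,32)
plan([(g0-.1*f0+[0,0,.01],N0),(g0-.1*f0+[0,0,.08],N0),([.44,-.15,.26],N(-8)),([.43,.06,.26],N(8)),(dk(-.1,0,.18),N(yt)),(dk(-.059,0,.15),N(yt)),(dk(-.059,0,.08),N(yt)),(dk(.001,0,.0667),N(yt))])
E
```

```text
top ((519.0224609375, 242.73825073242188), (240.19598388671875, 260.2585754394531), 17.922697067260742) deck [514.26509807 241.19958295] 0.059995545081751644
top ((519.0224609375, 242.73825073242188), (240.19598388671875, 260.2585754394531), 17.922697067260742) deck [514.26509807 241.19958295] 0.06003238580848502
angles 123 ((0.6790771484375, 0.42275238037109375), (129.9586944580078, 130.56907653808594), 89.67835235595703)
-1 -1 30 [-64.4 -37.2] [-64.1 -38.1]
-1 1 30 [-63.9 -40.8] [38.8 65. ]
1 -1 31 [37.9 65.6] [-64.8 -38.5]
1 1 32 [38.5 65.2] [38.6 64.8]
frame pts X [0.0003 0.0162 0.0586] Y [-0.0757  0.0069  0.0885]
scene ((501.8851318359375, 311.0343322753906), (249.55906677246094, 121.2983627319336), 17.988218307495117) deck [497.12953164 309.49022516] 0.059707699164235906
scene ((546.0828857421875, 252.481689453125), (297.0171203613281, 260.3473815917969), 18.11851692199707) deck [541.33080936 250.92677144] 0.060269079176654916
angles 37 ((2.8913116455078125, -0.40015411376953125), (132.7327880859375, 132.6748504638672), 89.56300354003906)
-1 -1 24 [-63.8 -36.2] [-64.8 -36.5]
-1 1 6 [-62.8 -56.4] [40.9 66.4]
1 -1 5 [36.8 54.2] [-63.  -14.4]
frame pts X [0.003  0.0287 0.0647] Y [-0.0751  0.0088  0.0867]
dp [7.96, -0.0, -6.14] rot [-0.0003, -0.0014, -0.0003] rows>= 2.4
dp [-3.71, 0.0, -5.94] rot [0.0, 0.0, 0.0] rows>= 1.7
dp [2.88, 21.34, -3.96] rot [-0.2002, 0.0, -0.3204] rows>= 5.2
dp [3.35, 20.93, -2.09] rot [-0.148, 0.0, -0.2368] rows>= 5.1
dp [0.23, 15.14, 2.21] rot [-0.0916, -0.0, -0.1465] rows>= 3.7
dp [-1.89, 0.01, 4.72] rot [0.0, 0.0, 0.0] rows>= 1.2
dp [3.71, 0.0, 5.94] rot [0.0, 0.0, 0.0] rows>= 1.7
dp [-4.38, 0.02, 4.31] rot [0.0, 0.0, 0.0] rows>= 1.5
```

```bash
python3 -m creep '{"dp":[[2,0,-1.5],[4,0,-3.1],[6,0,-4.6],[8,0,-6.1],[4.3,0,-12]],"rotation":[[0,0,0],[0,0,0],[0,0,0],[0,0,0],[0,0,0]],"fingers":[0.2,0.2,0.2,0.2,0.2]}' 60
python3 -m creep '{"dp":[[0,4,-1],[0.5,8,-2],[1,12,-3],[2,16,-3.5],[2.9,20,-4]],"rotation":[[-0.04,0,-0.064],[-0.08,0,-0.128],[-0.12,0,-0.192],[-0.16,0,-0.256],[-0.2,0,-0.32]],"fingers":[0.2,0.2,0.2,0.2,0.2]}' 60
python3 -m creep '{"dp":[[0.6,4,-0.4],[1.2,8,-0.8],[1.8,12,-1.2],[2.4,16,-1.6],[3.3,20,-2.1]],"rotation":[[-0.03,0,-0.048],[-0.06,0,-0.096],[-0.09,0,-0.144],[-0.12,0,-0.192],[-0.148,0,-0.237]],"fingers":[0.2,0.2,0.2,0.2,0.2]}' 60
python3 - <<'E'
from h import *
s=observe(); print(s["contact_force"],s["grip_width"])
a=np.radians(17.95);f=np.array([np.cos(a),np.sin(a)]);l=np.array([-f[1],f[0]])
dk=lambda x,y,z:np.array([.5144,.2412,.06])+[x*f[0]+y*l[0],x*f[1]+y*l[1],z]
N=tool(17.7,32)
plan([(dk(-.1,0,.17),N),(dk(-.059,0,.14),N),(dk(-.059,0,.075),N),(dk(.001,0,.0667),N)])
E
```

```text
time: 6.1
tool_pos: [0.3749, -0.3547, 0.1766]
tcp_rot: [0.253, 0.247, 0.933, -0.067]
contact_force: [1.6, 0.5, -11.7]
grip_width: 0.027
gripper_force: 59.3
time: 6.52
tool_pos: [0.4432, -0.1612, 0.2166]
tcp_rot: [0.276, 0.066, 0.959, -0.018]
contact_force: [1.6, 0.1, -2.1]
grip_width: 0.0266
gripper_force: 59.7
time: 6.93
tool_pos: [0.4321, 0.0426, 0.2166]
tcp_rot: [0.275, -0.068, 0.959, 0.02]
contact_force: [1.5, 0.7, -2.4]
grip_width: 0.0269
gripper_force: 59.8
[ 1.45267294  0.69113975 -2.35115497] 0.02692729512103119
dp [-1.61, 16.96, 1.37] rot [-0.0871, 0.0014, -0.1427] rows>= 4.1
dp [-1.89, 0.02, 4.72] rot [0.0, 0.0, 0.0] rows>= 1.2
dp [3.44, 0.0, 5.51] rot [0.0, 0.0, 0.0] rows>= 1.6
dp [-4.65, 0.03, 3.88] rot [0.0, 0.0, 0.0] rows>= 1.5
```

```bash
python3 -m creep '{"dp":[[-0.4,4,0.3],[-0.8,8,0.6],[-1.2,12,1],[-1.6,16.9,1.4],[-1.6,16.9,1.4]],"rotation":[[-0.022,0,-0.036],[-0.044,0,-0.072],[-0.066,0,-0.108],[-0.087,0.0014,-0.143],[-0.087,0.0014,-0.143]],"fingers":[0.2,0.2,0.2,0.2,0.2]}' 60
python3 -m creep '{"dp":[[-0.9,0,2.3],[-1.9,0,4.7],[-1.9,0,4.7],[-1.9,0,4.7]],"rotation":[[0,0,0],[0,0,0],[0,0,0],[0,0,0]],"fingers":[0.2,0.2,0.2,0.2]}' 60
cat > held.py <<'E'
from h import *
def held(s=None):
    s=s or observe(); p,d=read_camera("wrist"); M=rot(s["tcp_rot"]).as_matrix(); g=s["tool_pos"]-G*M[:,2]
    P=cloud("wrist",d,s)-g; a=np.arctan2(-M[1,0],-M[0,0]); f=np.array([np.cos(a),np.sin(a)]);l=np.array([-f[1],f[0]])
    X=P[...,:2]@f; Y=P[...,:2]@l; Z=P[...,2]
    m=(d>0)&(X>-.085)&(X<.02)&(abs(Y)<.085)&(abs(Z-.0033)<.008)&((abs(Y)>.06)|(X<-.06))
    A=np.c_[X[m],Y[m],np.ones(m.sum())]; c,*_=np.linalg.lstsq(A,Z[m],rcond=None)
    m&=abs(Z-(c[0]*X+c[1]*Y+c[2]))<.003; A=np.c_[X[m],Y[m],np.ones(m.sum())]; c,*_=np.linalg.lstsq(A,Z[m],rcond=None)
    q=np.stack([X[m],Y[m]],1)*1000; rc=cv2.minAreaRect(q.astype(np.float32)); 
    print("az",np.degrees(a).round(2),"lean",np.degrees(np.arcsin(np.hypot(*M[:2,2]))).round(2),"plane slopes",c.round(4),"n",m.sum(),"X",np.percentile(q[:,0],[.3]),"Y",np.percentile(q[:,1],[.3,99.7]),rc)
    return p
E
python3 - <<'E'
from held import *
s=observe(); save(held(s),"w3.png"); print(s["contact_force"],s["grip_width"],s["time"])
a=np.radians(17.95);f=np.array([np.cos(a),np.sin(a)]);l=np.array([-f[1],f[0]])
dk=lambda x,y,z:np.array([.5144,.2412,.06])+[x*f[0]+y*l[0],x*f[1]+y*l[1],z]
N=tool(17.7,32)
plan([(dk(-.059,0,.14),N),(dk(-.059,0,.075),N),(dk(.001,0,.0667),N)])
E
```

```text
time: 7.35
tool_pos: [0.4289, 0.2154, 0.2116]
tcp_rot: [0.271, -0.15, 0.95, 0.042]
contact_force: [-0.2, 0.2, -3.3]
grip_width: 0.0266
gripper_force: 60.0
time: 7.68
tool_pos: [0.4691, 0.2224, 0.1811]
tcp_rot: [0.27, -0.146, 0.951, 0.04]
contact_force: [-0.9, -0.3, -1.2]
grip_width: 0.0274
gripper_force: 60.0
az 17.58 lean 31.71 plane slopes [-0.0102 -0.003   0.0023] n 36278 X [-73.52138532] Y [-72.64549937  72.18914273] ((-27.091049194335938, -0.168426513671875), (93.89073944091797, 147.51019287109375), 0.016047369688749313)
[-0.92644342 -0.26073375 -1.15960518] 0.027354152726289896 7.6833
dp [-0.05, 0.36, -0.11] rot [-0.0042, -0.0027, -0.002] rows>= 0.1
dp [3.44, 0.0, 5.51] rot [0.0, 0.0, 0.0] rows>= 1.6
dp [-4.65, 0.03, 3.88] rot [0.0, 0.0, 0.0] rows>= 1.5
```

```bash
python3 - <<'E'
from h import *
a=np.radians(17.95);f=np.array([np.cos(a),np.sin(a)]);l=np.array([-f[1],f[0]])
dk=lambda x,y,z:np.array([.5144,.2412,.06])+[x*f[0]+y*l[0],x*f[1]+y*l[1],z]
N=tool(17.85,32.5)
plan([(dk(-.059,0,.14),N),(dk(-.059,0,.077),N),(dk(.001,0,.067),N)])
E
```

```text
dp [-0.07, 0.36, -0.11] rot [-0.0056, -0.0115, -0.0042] rows>= 0.1
dp [3.38, 0.0, 5.31] rot [0.0, 0.0, 0.0] rows>= 1.5
dp [-4.52, 0.01, 4.07] rot [0.0, 0.0, 0.0] rows>= 1.5
```

```bash
python3 -m creep '{"dp":[[-0.1,0.36,-0.1],[1,0.36,1.7],[2.2,0.36,3.4],[3.3,0.36,5.2],[3.3,0.36,5.2]],"rotation":[[-0.0056,-0.0115,-0.0042],[-0.0056,-0.0115,-0.0042],[-0.0056,-0.0115,-0.0042],[-0.0056,-0.0115,-0.0042],[-0.0056,-0.0115,-0.0042]],"fingers":[0.2,0.2,0.2,0.2,0.2]}' 60
python3 -m creep '{"dp":[[-1.1,0,1],[-2.2,0,2],[-3.4,0,3],[-4.5,0,4.05],[-4.5,0,4.05]],"rotation":[[0,0,0],[0,0,0],[0,0,0],[0,0,0],[0,0,0]],"fingers":[0.2,0.2,0.2,0.2,0.2]}' 60
python3 - <<'E'
from held import *
s=observe(); held(s); print(s["contact_force"],s["grip_width"],s["time"])
a=np.radians(17.95);f=np.array([np.cos(a),np.sin(a)]);l=np.array([-f[1],f[0]])
dk=lambda x,y,z:np.array([.5144,.2412,.06])+[x*f[0]+y*l[0],x*f[1]+y*l[1],z]
N=tool(17.85,32.5)
g=s["tool_pos"]-G*rot(s["tcp_rot"]).as_matrix()[:,2]; r=g-dk(0,0,0); print("deck coords",r[:2]@f,r[:2]@l,r[2])
plan([(dk(.001,0,.067),N),(dk(.001,0,.055),N),(dk(.001,0,.046),N)])
E
```

```text
time: 8.15
tool_pos: [0.4659, 0.2254, 0.1173]
tcp_rot: [0.275, -0.15, 0.949, 0.043]
contact_force: [0.0, -1.2, -3.1]
grip_width: 0.0269
gripper_force: 60.1
time: 8.57
tool_pos: [0.5257, 0.2458, 0.1134]
tcp_rot: [0.278, -0.149, 0.948, 0.044]
contact_force: [-0.7, -0.1, -2.3]
grip_width: 0.0266
gripper_force: 60.1
az 17.88 lean 32.67 plane slopes [0.007  0.0018 0.0024] n 35884 X [-73.57687787] Y [-72.81647604  72.03506751] ((-27.421188354492188, -0.7177047729492188), (93.9188003540039, 147.64474487304688), 0.04245153069496155)
[-0.69751331 -0.12139053 -2.32956869] 0.02659760587862595 8.5667
deck coords 0.0018972309097537276 0.0008838765914780172 0.06937695875611108
dp [0.13, -0.07, 0.18] rot [0.0013, 0.0023, 0.0002] rows>= 0.1
dp [0.64, 0.0, 1.01] rot [0.0, 0.0, 0.0] rows>= 0.3
dp [0.48, 0.0, 0.76] rot [0.0, 0.0, 0.0] rows>= 0.2
```

```bash
python3 - <<'E'
from h import *
a=np.radians(17.95);f=np.array([np.cos(a),np.sin(a)]);l=np.array([-f[1],f[0]])
dk=lambda x,y,z:np.array([.5144,.2412,.06])+[x*f[0]+y*l[0],x*f[1]+y*l[1],z]
N=tool(17.87,32.27)
plan([(dk(.001,0.0003,.0615),N),(dk(.001,0.0003,.053),N),(dk(.001,0.0003,.049),N)])
E
```

```text
dp [0.43, -0.04, 0.64] rot [0.0011, 0.0063, -0.0001] rows>= 0.2
dp [0.45, -0.0, 0.72] rot [0.0, 0.0, 0.0] rows>= 0.2
dp [0.21, -0.0, 0.34] rot [0.0, 0.0, 0.0] rows>= 0.1
```

```bash
python3 -m creep '{"dp":[[0.2,-0.04,0.3],[0.43,-0.04,0.64],[0.43,-0.04,0.64],[0.65,-0.04,1],[0.65,-0.04,1]],"rotation":[[0.001,0.0063,0],[0.001,0.0063,0],[0.001,0.0063,0],[0.001,0.0063,0],[0.001,0.0063,0]],"fingers":[0.2,0.2,0.2,0.2,0.2]}' 60
python3 - <<'E'
from held import *
s=observe(); held(s); print(s["contact_force"],s["grip_width"],s["time"])
a=np.radians(17.95);f=np.array([np.cos(a),np.sin(a)]);l=np.array([-f[1],f[0]])
dk=lambda x,y,z:np.array([.5144,.2412,.06])+[x*f[0]+y*l[0],x*f[1]+y*l[1],z]
N=tool(17.87,32.27)
g=s["tool_pos"]-G*rot(s["tcp_rot"]).as_matrix()[:,2]; r=g-dk(0,0,0); print("deck coords",r[:2]@f,r[:2]@l,r[2])
plan([(dk(.001,0.0003,.053),N),(dk(.001,0.0003,.049),N),(dk(.001,0.0003,.0465),N)])
E
```

```text
time: 9.03
tool_pos: [0.5237, 0.2443, 0.0987]
tcp_rot: [0.274, -0.15, 0.949, 0.043]
contact_force: [0.7, -0.3, -2.3]
grip_width: 0.027
gripper_force: 60.1
az 17.9 lean 32.16 plane slopes [-0.0016  0.0007  0.0024] n 36110 X [-73.5809075] Y [-72.77387161  72.06405196] ((-27.316532135009766, -0.0568695068359375), (94.06840515136719, 147.4458465576172), 0.15623638033866882)
[ 0.70142265 -0.32435324 -2.34634781] 0.027045530626901553 9.0333
deck coords -0.0002682519889898292 8.102465041827692e-05 0.05481247109241601
dp [0.01, 0.03, 0.24] rot [0.0003, -0.0019, 0.0005] rows>= 0.1
dp [0.21, -0.0, 0.34] rot [0.0, 0.0, 0.0] rows>= 0.1
dp [0.13, -0.0, 0.21] rot [0.0, 0.0, 0.0] rows>= 0.1
```

```bash
python3 -m creep '{"dp":[[0,0.03,0.2],[0.1,0.03,0.4],[0.2,0.03,0.55],[0.2,0.03,0.55]],"rotation":[[0,0,0],[0,0,0],[0,0,0],[0,0,0]],"fingers":[0.2,0.2,0.2,0.2]}' 60
python3 - <<'E'
from held import *
s=observe(); print(s["contact_force"],s["grip_width"],s["time"])
a=np.radians(17.95);f=np.array([np.cos(a),np.sin(a)]);l=np.array([-f[1],f[0]])
dk=lambda x,y,z:np.array([.5144,.2412,.06])+[x*f[0]+y*l[0],x*f[1]+y*l[1],z]
N=tool(17.87,32.2)
g=s["tool_pos"]-G*rot(s["tcp_rot"]).as_matrix()[:,2]; r=g-dk(0,0,0); print("deck coords",r[:2]@f,r[:2]@l,r[2])
plan([(dk(.001,0.0003,.0475),N)])
E
```

```text
time: 9.42
tool_pos: [0.5251, 0.2448, 0.093]
tcp_rot: [0.273, -0.149, 0.949, 0.043]
contact_force: [0.2, 0.3, -1.1]
grip_width: 0.0269
gripper_force: 60.1
[ 0.18271208  0.28880042 -1.08179131] 0.026935652730692417 9.4167
deck coords 0.001203652624397649 0.00017437175862751686 0.049042850027734605
dp [0.1, 0.01, 0.12] rot [-0.0001, -0.0012, 0.0002] rows>= 0.0
```

```bash
python3 -m creep '{"dp":[[0.05,0,0.08],[0.08,0,0.14],[0.08,0,0.14]],"rotation":[[0,0,0],[0,0,0],[0,0,0]],"fingers":[0.2,0.2,0.2]}' 60
python3 -m creep '{"dp":[[0.03,0,0.05],[0.06,0,0.1],[0.06,0,0.1]],"rotation":[[0,0,0],[0,0,0],[0,0,0]],"fingers":[0.2,0.2,0.2]}' 60
```

```text
time: 9.67
tool_pos: [0.5253, 0.2451, 0.0919]
tcp_rot: [0.274, -0.149, 0.949, 0.043]
contact_force: [-0.7, 0.4, -1.7]
grip_width: 0.0267
gripper_force: 60.1
time: 9.92
tool_pos: [0.5253, 0.2451, 0.0908]
tcp_rot: [0.274, -0.149, 0.949, 0.043]
contact_force: [-0.3, -0.5, -2.2]
grip_width: 0.0265
gripper_force: 60.1
```

```bash
python3 -m creep '{"dp":[[0.03,0,0.05],[0.05,0,0.085],[0.05,0,0.085]],"rotation":[[0,0,0],[0,0,0],[0,0,0]],"fingers":[0.2,0.2,0.2]}' 60
python3 -m creep '{"dp":[[0.02,0,0.04],[0.04,0,0.06],[0.04,0,0.06]],"rotation":[[0,0,0],[0,0,0],[0,0,0]],"fingers":[0.2,0.2,0.2]}' 60
```

```text
time: 10.17
tool_pos: [0.5256, 0.2453, 0.0904]
tcp_rot: [0.274, -0.149, 0.949, 0.043]
contact_force: [-0.2, 0.5, -0.6]
grip_width: 0.0272
gripper_force: 60.6
time: 10.42
tool_pos: [0.5258, 0.2454, 0.0903]
tcp_rot: [0.274, -0.149, 0.949, 0.043]
contact_force: [-1.5, -1.1, 3.5]
grip_width: 0.0267
gripper_force: 61.1
```

```bash
python3 -m creep '{"dp":[[0,0,0],[0,0,0],[0,0,0],[0,0,0],[0,0,0]],"rotation":[[0,0,0],[0,0,0],[0,0,0],[0,0,0],[0,0,0]],"fingers":[0.4,0.5,0.6,0.7,0.7]}' 40
python3 -m creep '{"dp":[[0,0,-1.5],[0,0,-4],[0,0,-7],[0,0,-10],[0,0,-13]],"rotation":[[0,0,0],[0,0,0],[0,0,0],[0,0,0],[0,0,0]],"fingers":[0.7,0.7,0.7,0.7,0.7]}'
python3 -m creep '{"dp":[[0,0,-2],[0,0,-2],[0,0,-2]],"rotation":[[0,0,0],[0,0,0],[0,0,0]],"fingers":[0.7,0.7,0.7]}'
python3 - <<'E'
from h import *
s=observe(); p,d=read_camera("wrist"); save(p,"w4.png"); P=cloud("wrist",d,s); np.savez("w4.npz",P=P,d=d)
print(s["tool_pos"])
def fit(name,m):
    n,l,st,ce=cv2.connectedComponentsWithStats(m.astype(np.uint8)); k=1+np.argmax(st[1:,4]); q=P[l==k]
    rc=cv2.minAreaRect((q[:,:2]*1000).astype(np.float32)); A=np.c_[q[:,:2]-q[:,:2].mean(0),np.ones(len(q))]; print(name,len(q),rc,np.percentile(q[:,2],[5,50,95]).round(4),np.linalg.lstsq(A,q[:,2],rcond=None)[0].round(4))
near=(d>0)&(np.hypot(P[...,0]-.5144,P[...,1]-.2412)<.125)
fit("rim",near&(abs(P[...,2]-.11)<.005))
near=(d>0)&(np.hypot(P[...,0]-.5144,P[...,1]-.2412)<.03)
fit("core",near&(abs(P[...,2]-.108)<.004))
near=(d>0)&(np.hypot(P[...,0]-.5144,P[...,1]-.2412)<.2)
fit("deck",near&(abs(P[...,2]-.06)<.005))
a=np.radians(17.95);f=np.array([np.cos(a),np.sin(a)]);l=np.array([-f[1],f[0]])
X=(P[...,:2]-[.5144,.2412])@f;Y=(P[...,:2]-[.5144,.2412])@l
m=(d>0)&(abs(P[...,2]-.07)<.003)&(abs(X)<.075)&(abs(Y)<.075); 
for sy in(-1,1):
    k=m&(X<0)&(Y*sy>0); print(sy,k.sum(),np.percentile(X[k],[2,98]) if k.sum() else 0,np.percentile(Y[k],[2,98]) if k.sum() else 0)
for lab in("knob","bolt","keeper"):
    for c in("wrist","top"):
        if c=="top": read_camera("top")
        else: read_camera("wrist")
        for b in boxes_of(lab,c)[:2]:
            q=np.array(b["location"]); print(lab,c,q.round(4),"deck",((q[:2]-[.5144,.2412])@f).round(4),((q[:2]-[.5144,.2412])@l).round(4),round(q[2]-.06,4),b["confidence"])
E
```

```text
time: 10.83
tool_pos: [0.5253, 0.2451, 0.089]
tcp_rot: [0.274, -0.149, 0.949, 0.043]
contact_force: [-0.7, -0.1, -0.2]
grip_width: 0.0599
gripper_force: 0.0
time: 11.25
tool_pos: [0.4588, 0.2232, 0.2002]
tcp_rot: [0.274, -0.149, 0.949, 0.043]
contact_force: [-0.1, 1.3, -0.1]
grip_width: 0.0597
gripper_force: 0.0
time: 11.5
tool_pos: [0.4492, 0.2212, 0.2175]
tcp_rot: [0.275, -0.15, 0.949, 0.045]
contact_force: [-0.1, 0.3, -0.4]
grip_width: 0.0599
gripper_force: 0.0
[0.44918891 0.2212309  0.21753684]
rim 8672 ((515.7362060546875, 242.00038146972656), (147.27801513671875, 146.4071044921875), 18.076356887817383) [0.1056 0.1096 0.1106] [-1.500e-03  1.000e-04  1.092e-01]
core 948 ((516.0933227539062, 241.9395294189453), (29.260637283325195, 28.012590408325195), 18.298006057739258) [0.1054 0.1077 0.1085] [0.0332 0.0093 0.1076]
deck 44980 ((517.3365478515625, 242.86798095703125), (240.32998657226562, 260.4002685546875), 17.720544815063477) [0.0586 0.0599 0.0613] [0.0011 0.001  0.0599]
-1 881 [-0.0656969  -0.00459152] [-0.06358926 -0.00206057]
1 902 [-0.06576054 -0.00678272] [0.00163295 0.06506167]
knob top [0.5296 0.2655 0.3018] deck 0.0219 0.0184 0.2418 0.67
bolt top [0.5333 0.2612 0.3022] deck 0.0241 0.0132 0.2422 0.6
bolt top [ 0.5563 -0.3427  0.2494] deck -0.1401 -0.5684 0.1894 0.35
keeper wrist [0.442  0.2421 0.0616] deck -0.0686 0.0232 0.0016 0.77
keeper top [0.5419 0.2355 0.0648] deck 0.0244 -0.0139 0.0048 0.82
```

View pics/w4.png

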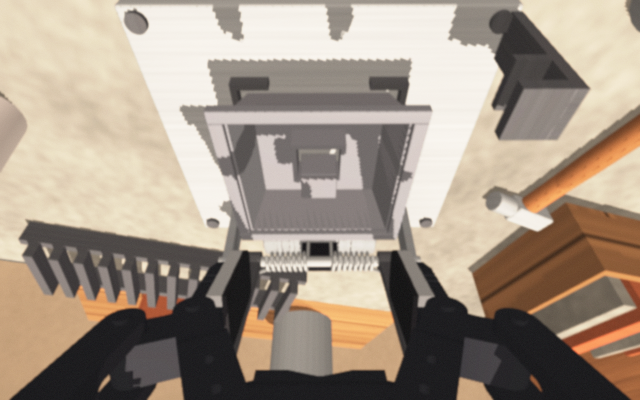

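The mould is seated flat between the angles, core at (320,165), with level rim edges at z = 0.1096. The keeper is at (540,80). Next I'll locate the knob.

```bash
python3 - <<'E'
from h import *
a=np.radians(17.95);f=np.array([np.cos(a),np.sin(a)]);l=np.array([-f[1],f[0]])
for c in("top","scene"):
    p,d=read_camera(c); P=cloud(c,d); X=(P[...,:2]-[.5138,.2412])@f;Y=(P[...,:2]-[.5138,.2412])@l; Z=P[...,2]-.06
    hi=(d>0)&(abs(X)<.15)&(abs(Y)<.15)&(Z>.15)&(Z<.32)
    dk=hi&(p.max(-1)<70)
    print(c,hi.sum(),dk.sum())
    if dk.sum()>5:
        for A in(X,Y,Z): print(np.percentile(A[dk],[2,25,50,75,98]).round(4))
    # bolt tip
    print("max Y",np.sort(Y[hi])[-8:].round(4),"min",np.sort(Y[hi])[:4].round(4))
    k=hi&(Y>.06); print("left X,Z",np.c_[X[k],Y[k],Z[k]][np.argsort(-Y[k])][:5].round(4).tolist())
    for b in silhouettes("knob",c)[:1]:
        m=b["pixels"]&(d>0); print("sil",b["confidence"],m.sum(),[np.percentile(A[m],[2,50,98]).round(4).tolist() for A in (X,Y,Z)])
E
```

```text
top 1401 1036
[-0.1332 -0.1164 -0.0922  0.0069  0.0528]
[-0.0715 -0.0406 -0.0048  0.0311  0.0659]
[0.1767 0.2323 0.2409 0.2568 0.3111]
max Y [0.0877 0.0882 0.0892 0.0898 0.0904 0.0904 0.091  0.0932] min [-0.0801 -0.0797 -0.0788 -0.0786]
left X,Z [[0.0181, 0.0932, 0.2375], [0.0181, 0.091, 0.2445], [0.0208, 0.0904, 0.2443], [0.0166, 0.0904, 0.2395], [0.0152, 0.0898, 0.234]]
sil 0.84 331 [[0.0144, 0.0232, 0.0593], [-0.0208, 0.0102, 0.0875], [0.2352, 0.2431, 0.2657]]
scene 1784 761
[-0.1393 -0.1213 -0.1128 -0.1012  0.0611]
[-0.0348 -0.0116  0.0082  0.0258  0.0613]
[0.2071 0.2448 0.2614 0.2945 0.3158]
max Y [0.0866 0.0882 0.0891 0.0897 0.091  0.0917 0.0923 0.0945] min [-0.0792 -0.0781 -0.078  -0.0769]
left X,Z [[0.0201, 0.0945, 0.236], [0.0264, 0.0923, 0.2372], [0.0229, 0.0917, 0.2379], [0.0179, 0.091, 0.2374], [0.0313, 0.0897, 0.2411]]
sil 0.75 188 [[-0.2614, 0.029, 0.0645], [-0.0289, 0.0153, 0.0862], [-0.059, 0.2427, 0.2676]]
```

```bash
python3 - <<'E'
from h import *
a=np.radians(17.95);f=np.array([np.cos(a),np.sin(a)]);l=np.array([-f[1],f[0]])
for c in("top","scene"):
    p,d=read_camera(c); P=cloud(c,d); X=(P[...,:2]-[.5138,.2412])@f;Y=(P[...,:2]-[.5138,.2412])@l; Z=P[...,2]-.06
    hi=(d>0)&(X>.0)&(X<.1)&(abs(Y)<.1)&(Z>.15)&(Z<.32)
    dk=hi&(p.max(-1)<60)&(X>.025)&(abs(Y)<.05)
    print(c,hi.sum(),dk.sum())
    for A in(X,Y,Z): print(np.percentile(A[dk],[2,10,50,90,98]).round(4))
    # any points on the knob: x>.04
    k=hi&(X>.047)&(abs(Y)<.05); print(k.sum(),[np.percentile(A[k],[2,50,98]).round(4).tolist() for A in (X,Y,Z)])
N=tool(17.95,0)
DK=lambda x,y,z:np.array([.5138,.2412,.06])+[x*f[0]+y*l[0],x*f[1]+y*l[1],z]
for t in(1.08,.8,.4,0): print(t,"knob deck",100-195*np.cos(t)+43*np.sin(t),58+195*np.sin(t)+43*np.cos(t))
print(observe()["q"])
E
```

```text
top 747 118
[0.0319 0.033  0.0425 0.054  0.0574]
[-0.0061 -0.0049  0.0052  0.0151  0.0174]
[0.248  0.2525 0.2622 0.2656 0.2665]
42 [[0.0472, 0.0519, 0.0595], [-0.0059, 0.0038, 0.0174], [0.2481, 0.2633, 0.2665]]
scene 723 25
[0.0533 0.0572 0.0614 0.0653 0.0657]
[0.0009 0.0023 0.0109 0.0169 0.018 ]
[0.2497 0.2514 0.2562 0.2606 0.2625]
74 [[0.0488, 0.058, 0.0655], [-0.004, 0.0089, 0.0191], [0.2405, 0.2583, 0.2684]]
1.08 knob deck 46.015154682173446 250.24889200203557
0.8 knob deck -5.011496414017774 227.84282622733505
0.4 knob deck -62.861905111290625 173.54219949231094
0 knob deck -95.0 101.0
[ 1.13311124 -0.80314665 -0.81091153  0.43264673 -1.19203545 -2.4775788 ]
```

The knob is at deck coordinates x = 46, y = 6, z = 250 mm, so the bolt is at about 0.006 m. I'll go there with the tool vertical.

```bash
cat >> h.py <<'E'
a_=np.radians(17.95);f_=np.array([np.cos(a_),np.sin(a_)]);l_=np.array([-f_[1],f_[0]])
def DK(x,y,z): return np.array([.5138+x*f_[0]+y*l_[0],.2412+x*f_[1]+y*l_[1],.06+z])
def deckpos(s):
    r=s["tool_pos"]-G*rot(s["tcp_rot"]).as_matrix()[:,2]-DK(0,0,0); return np.array([r[:2]@f_,r[:2]@l_,r[2]]).round(4)
E
python3 - <<'E'
from h import *
s=observe(); print(deckpos(s))
plan([(DK(-.09,0.003,.3),tool(17.95,16)),(DK(-.03,.003,.34),tool(17.95,0)),(DK(.046,.003,.33),tool(17.95,0)),(DK(.046,.003,.25),tool(17.95,0))])
E
```

```text
[-0.0778  0.0003  0.1723]
dp [-5.24, 0.28, -11.54] rot [-0.0002, 0.2824, -0.0011] rows>= 3.0
dp [-6.35, 0.0, -2.26] rot [0.0, 0.2793, -0.0] rows>= 2.2
dp [-7.6, 0.0, 1.0] rot [0.0, 0.0, 0.0] rows>= 1.8
dp [0.0, 0.0, 8.0] rot [0.0, 0.0, 0.0] rows>= 1.9
```

```bash
python3 -m creep '{"dp":[[-1.3,0.1,-3],[-2.6,0.2,-6],[-4,0.28,-9],[-5.2,0.28,-11.5],[-5.2,0.28,-11.5]],"rotation":[[0,0.07,0],[0,0.14,0],[0,0.21,0],[0,0.28,0],[0,0.28,0]],"fingers":[0.7,0.7,0.7,0.7,0.7]}' 60
python3 -m creep '{"dp":[[-2.2,0,-0.8],[-4.4,0,-1.6],[-6.3,0,-2.3],[-6.3,0,-2.3]],"rotation":[[0,0.1,0],[0,0.2,0],[0,0.28,0],[0,0.28,0]],"fingers":[0.7,0.7,0.7,0.7]}'
python3 - <<'E'
from h import *
s=observe(); print(deckpos(s),s["q"].round(2))
plan([(DK(.046,.003,.33),tool(17.95,0)),(DK(.046,.003,.25),tool(17.95,0))])
E
```

```text
time: 12.87
tool_pos: [0.4341, 0.2192, 0.3489]
tcp_rot: [0.141, -0.153, 0.978, 0.024]
contact_force: [-0.3, -0.7, 0.2]
grip_width: 0.0595
gripper_force: 0.0
time: 13.2
tool_pos: [0.4893, 0.2385, 0.3747]
tcp_rot: [-0.006, -0.154, 0.988, -0.003]
contact_force: [0.8, 2.0, -5.2]
grip_width: 0.0597
gripper_force: 0.0
[-0.0239  0.0051  0.3337] [ 0.82 -0.03  0.28 -0.   -1.89 -2.08]
dp [-7.02, -0.18, 0.28] rot [-0.0047, -0.0128, -0.003] rows>= 1.7
dp [0.0, 0.0, 8.0] rot [0.0, 0.0, 0.0] rows>= 1.9
```

```bash
python3 -m creep '{"dp":[[-3.5,-0.1,0.1],[-7,-0.2,0.3],[-7,-0.2,0.3],[-7,-0.2,0.3]],"rotation":[[0,-0.0128,0],[0,-0.0128,0],[0,-0.0128,0],[0,-0.0128,0]],"fingers":[0.7,0.7,0.7,0.7]}' 60
python3 - <<'E'
from h import *
s=observe(); print(deckpos(s)); p,d=read_camera("wrist"); save(p,"w5.png"); P=cloud("wrist",d,s)
X=(P[...,:2]-DK(0,0,0)[:2])@f_;Y=(P[...,:2]-DK(0,0,0)[:2])@l_;Z=P[...,2]-.06
m=(d>0)&(abs(X-.045)<.03)&(abs(Y-.005)<.03)&(Z>.240)&(Z<.275)&(p.max(-1)<90)
print(m.sum(),[np.percentile(A[m],[1,50,99]).round(4).tolist() for A in(X,Y,Z)])
print("u,v",proj("wrist",DK(.046,.006,.25),s))
plan([(DK(.046,.003,.25),tool(17.95,0))])
E
```

```text
time: 13.53
tool_pos: [0.5524, 0.255, 0.3732]
tcp_rot: [0.004, -0.155, 0.988, -0.001]
contact_force: [-0.4, 0.1, 0.2]
grip_width: 0.0596
gripper_force: 0.0
[0.0408 0.0013 0.3322]
1845 [[0.0315, 0.0409, 0.0567], [-0.0046, 0.0069, 0.0179], [0.2485, 0.2629, 0.2657]]
u,v [327.92141477 222.55075316]
dp [-0.51, 0.22, 8.49] rot [-0.0016, 0.0115, -0.0019] rows>= 2.0
```

View pics/w5.png

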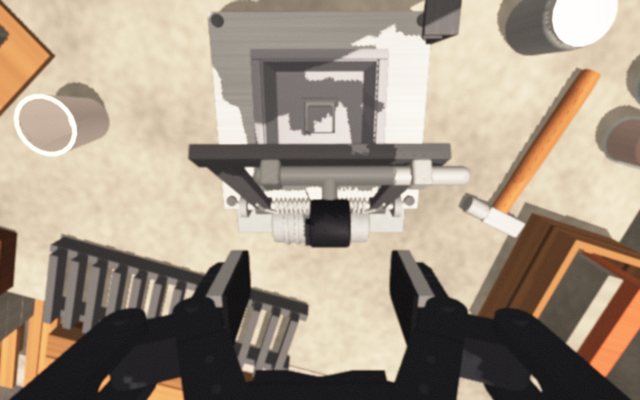

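The knob is at (330,222), as predicted, with the crossbar and bolt clear of the fingers. I'll descend and pinch it.

```bash
python3 -m creep '{"dp":[[-0.3,0.1,3],[-0.5,0.22,6],[-0.5,0.22,8.2],[-0.5,0.22,8.2],[-0.5,0.22,8.2]],"rotation":[[0,0.0115,0],[0,0.0115,0],[0,0.0115,0],[0,0.0115,0],[0,0.0115,0]],"fingers":[0.7,0.7,0.7,0.7,0.7]}' 60
python3 - <<'E'
from h import *
s=observe(); print(deckpos(s),s["contact_force"])
plan([(DK(.046,.003,.25),tool(17.95,0))])
E
```

```text
time: 14.0
tool_pos: [0.5553, 0.2576, 0.2972]
tcp_rot: [0.002, -0.156, 0.988, 0.0]
contact_force: [0.0, -0.2, 0.4]
grip_width: 0.06
gripper_force: 0.0
[0.0444 0.0028 0.2562] [ 0.0462915  -0.15605816  0.38045193]
dp [-0.15, 0.02, 0.62] rot [-0.0003, 0.0039, -0.0007] rows>= 0.2
```

```bash
python3 -m creep '{"dp":[[-0.15,0,0.6],[-0.15,0,0.6],[-0.15,0,0.6],[-0.15,0,0.6],[-0.15,0,0.6]],"rotation":[[0,0.004,0],[0,0.004,0],[0,0.004,0],[0,0.004,0],[0,0.004,0]],"fingers":[0.7,0.6,0.4,0.2,0.15]}' 60
python3 -m creep '{"dp":[[0,0,0],[0,0,0],[0,0,0]],"rotation":[[0,0,0],[0,0,0],[0,0,0]],"fingers":[0.1,0.1,0.1]}' 60
python3 - <<'E'
from h import *
s=observe(); print(deckpos(s),s["contact_force"]); N=tool(17.95,0)
k=lambda t:(.1-.195*np.cos(t)+.043*np.sin(t),.058+.195*np.sin(t)+.043*np.cos(t))
g=deckpos(s); th=np.arctan2(.043,.195); b=np.arctan2(g[2]-.058,.1-g[0])-th; print("angle",b,"r",np.hypot(g[2]-.058,.1-g[0]),np.hypot(.195,.043))
x0,z0=k(1.08)
for t in np.arange(1.08,-.03,-.09):
    x,z=k(t); v=N.T@np.array([*( (x-x0)*f_),z-z0])*100; print(round(t,2),v.round(2).tolist())
E
```

```text
time: 14.42
tool_pos: [0.5577, 0.2591, 0.2914]
tcp_rot: [0.0, -0.156, 0.988, 0.001]
contact_force: [-1.8, 1.7, 4.4]
grip_width: 0.0232
gripper_force: 59.3
time: 14.67
tool_pos: [0.5577, 0.2589, 0.2914]
tcp_rot: [0.001, -0.156, 0.988, 0.001]
contact_force: [-0.5, 2.3, 6.3]
grip_width: 0.0231
gripper_force: 59.7
[0.0472 0.0033 0.2504] [-0.53937845  2.30614284  6.27496229]
angle 1.0859223240985927 r 0.19951340807073595 0.1996847515460307
1.08 [0.0, 0.0, 0.0]
0.99 [1.71, -0.0, 0.56]
0.9 [3.35, -0.0, 1.28]
0.81 [4.93, 0.0, 2.14]
0.72 [6.43, 0.0, 3.13]
0.63 [7.82, -0.0, 4.26]
0.54 [9.12, -0.0, 5.51]
0.45 [10.29, -0.0, 6.87]
0.36 [11.34, -0.0, 8.33]
0.27 [12.25, 0.0, 9.88]
0.18 [13.02, -0.0, 11.5]
0.09 [13.64, -0.0, 13.19]
0.0 [14.1, 0.0, 14.92]
```

```bash
python3 -m creep '{"dp":[[1.71,0,0.56],[3.35,0,1.28],[4.93,0,2.14],[6.43,0,3.13],[7.82,0,4.26]],"rotation":[[0,0,0],[0,0,0],[0,0,0],[0,0,0],[0,0,0]],"fingers":[0.1,0.1,0.1,0.1,0.1]}' 80
python3 -m creep '{"dp":[[1.3,0,1.25],[2.47,0,2.61],[3.52,0,4.07],[4.43,0,5.62],[4.43,0,5.62]],"rotation":[[0,0,0],[0,0,0],[0,0,0],[0,0,0],[0,0,0]],"fingers":[0.1,0.1,0.1,0.1,0.1]}' 80
cat > ang.py <<'E'
from h import *
s=observe(); g=deckpos(s); print(g,s["contact_force"],s["grip_width"]); th=np.arctan2(.043,.195)
b=np.arctan2(g[2]-.058,.1-g[0])-th; print("angle",b,"r",np.hypot(g[2]-.058,.1-g[0]))
k=lambda t:(.1-.195*np.cos(t)+.043*np.sin(t),.058+.195*np.sin(t)+.043*np.cos(t))
M=rot(s["tcp_rot"]).as_matrix()
for t in(.18,.09,.045,0,-.01,-.02): 
    x,z=k(t); print(t,(M.T@(DK(x,g[1],z)-DK(*g))*100).round(2))
print("along +y 1cm",(M.T@[*l_,0]).round(3), "rot to level",(R.from_matrix(M.T@tool(17.95,0)).as_rotvec()).round(4))
E
python3 ang.py
```

```text
time: 15.08
tool_pos: [0.4847, 0.2349, 0.2498]
tcp_rot: [0.004, -0.155, 0.988, 0.001]
contact_force: [5.3, 2.5, 4.6]
grip_width: 0.0232
gripper_force: 83.9
time: 15.5
tool_pos: [0.4409, 0.2207, 0.1919]
tcp_rot: [0.001, -0.156, 0.988, 0.0]
contact_force: [1.9, 1.0, 8.5]
grip_width: 0.0225
gripper_force: 90.0
[-0.0757  0.0029  0.1509] [1.85129648 0.99105985 8.46203145] 0.02248643649559127
angle 0.26933668434159486 r 0.19874833332634517
0.18 [ 0.85 -0.    1.57]
0.09 [ 1.47 -0.    3.25]
0.045 [ 1.73 -0.    4.11]
0 [ 1.94 -0.    4.98]
-0.01 [ 1.99 -0.    5.18]
-0.02 [ 2.03 -0.    5.38]
along +y 1cm [0.001 1.    0.   ] rot to level [ 0.0005  0.0027 -0.0009]
```

```bash
python3 -m creep '{"dp":[[0.85,0,1.57],[1.47,0,3.25],[1.73,0,4.11],[1.94,0,4.98],[1.94,0,4.98]],"rotation":[[0,0,0],[0,0,0],[0,0,0],[0,0,0],[0,0,0]],"fingers":[0.1,0.1,0.1,0.1,0.1]}' 80
python3 ang.py
```

```text
time: 15.92
tool_pos: [0.4243, 0.2153, 0.1436]
tcp_rot: [0.003, -0.155, 0.988, 0.0]
contact_force: [3.0, 1.7, 9.8]
grip_width: 0.0228
gripper_force: 92.9
[-0.0932  0.0029  0.1026] [2.99802199 1.71504505 9.84813087] 0.022772929231182362
angle 0.009835052828877394 r 0.19828111357363315
0.18 [-0.92  0.   -3.26]
0.09 [-0.29  0.   -1.57]
0.045 [-0.04  0.   -0.71]
0 [ 0.18 -0.    0.16]
-0.01 [ 0.22 -0.    0.35]
-0.02 [ 0.26 -0.    0.55]
along +y 1cm [0.001 1.    0.   ] rot to level [ 0.0002  0.0053 -0.0011]
```

```bash
python3 -m creep '{"dp":[[0,0,0.15],[0,0,0.25],[0,0,0.25]],"rotation":[[0,0,0],[0,0,0],[0,0,0]],"fingers":[0.1,0.1,0.1]}' 80
python3 ang.py
```

```text
time: 16.17
tool_pos: [0.424, 0.2152, 0.1424]
tcp_rot: [0.002, -0.156, 0.988, 0.0]
contact_force: [-1.0, -1.0, 11.9]
grip_width: 0.0229
gripper_force: 93.0
[-0.0935  0.0029  0.1014] [-1.0084737  -1.00755543 11.91626849] 0.0228971632140316
angle 0.003598587450660412 r 0.1983073624452708
0.18 [-0.95  0.   -3.38]
0.09 [-0.32  0.   -1.69]
0.045 [-0.07  0.   -0.83]
0 [ 0.15 -0.    0.04]
-0.01 [ 0.19 -0.    0.23]
-0.02 [ 0.23 -0.    0.43]
along +y 1cm [0.001 1.    0.   ] rot to level [ 0.0002  0.0043 -0.0009]
```

```bash
python3 -m creep '{"dp":[[0,0,0.1],[0,0,0.2],[0,0,0.2]],"rotation":[[0,0,0],[0,0,0],[0,0,0]],"fingers":[0.1,0.1,0.1]}' 80
python3 ang.py | head -2
```

```text
time: 16.42
tool_pos: [0.4237, 0.215, 0.1404]
tcp_rot: [0.002, -0.155, 0.988, 0.0]
contact_force: [-4.3, -0.7, 13.6]
grip_width: 0.0231
gripper_force: 93.3
[-0.0938  0.0029  0.0994] [-4.28792208 -0.72958593 13.60747103] 0.023074590247883126
angle -0.006580448441021819 r 0.1981726519982008
```

```bash
python3 -m creep '{"dp":[[0,0,0.07],[0,0,0.15],[0,0,0.15]],"rotation":[[0,0,0],[0,0,0],[0,0,0]],"fingers":[0.1,0.1,0.1]}' 80
python3 ang.py | head -2
python3 - <<'E'
from h import *
s=observe()
for c in("top","wrist"):
    p,d=read_camera(c); P=cloud(c,d,s); X=(P[...,:2]-DK(0,0,0)[:2])@f_;Y=(P[...,:2]-DK(0,0,0)[:2])@l_;Z=P[...,2]-.06
    for sy in(-1,1):
        m=(d>0)&(abs(Y*sy-.066)<.005)&(X>-.08)&(X<.07)&(Z>.045)&(Z<.085)
        if m.sum()>10: print(c,sy,m.sum(),np.polyfit(X[m],Z[m],1).round(4),np.median(Z[m]))
    if c=="wrist": save(p,"w6.png")
E
```

```text
time: 16.67
tool_pos: [0.4235, 0.215, 0.1389]
tcp_rot: [0.001, -0.156, 0.988, 0.0]
contact_force: [-5.4, -2.4, 14.1]
grip_width: 0.0234
gripper_force: 93.5
[-0.0941  0.0029  0.0979] [-5.37548636 -2.43101142 14.10714677] 0.023441657855815125
angle -0.01429947113910457 r 0.1981585728652687
top -1 166 [-0.0018  0.0637] 0.06357278301955632
wrist -1 531 [-0.0084  0.0634] 0.06404940311778237
wrist 1 461 [-0.0094  0.0634] 0.06387536709186561
```

View pics/w6.png

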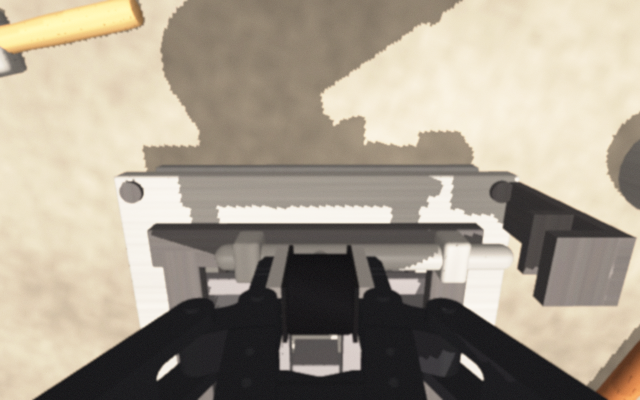

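The frame is down level, with the arm tops at z = 63.5 mm and flat. The bolt tip at (510,257) lines up with the keeper mouth at (530,250). I'll slide it while holding the frame down.

```bash
python3 -m creep '{"dp":[[0,0.4,0],[0,0.8,0],[0,1.2,0],[0,1.5,0],[0,1.5,0]],"rotation":[[0,0,0],[0,0,0],[0,0,0],[0,0,0],[0,0,0]],"fingers":[0.1,0.1,0.1,0.1,0.1]}' 80
python3 ang.py|head -2
```

```text
time: 17.18
tool_pos: [0.4188, 0.2294, 0.139]
tcp_rot: [0.001, -0.156, 0.988, 0.0]
contact_force: [-5.8, -2.9, 12.7]
grip_width: 0.023
gripper_force: 93.5
[-0.094   0.0181  0.098 ] [-5.79932567 -2.9041125  12.74449878] 0.022980356539266146
angle -0.013703314129982491 r 0.19808079159777206
```

```bash
python3 -m creep '{"dp":[[0,0.4,0],[0,0.8,0],[0,1.1,0],[0,1.3,0],[0,1.3,0]],"rotation":[[0,0,0],[0,0,0],[0,0,0],[0,0,0],[0,0,0]],"fingers":[0.1,0.1,0.1,0.1,0.1]}' 80
python3 ang.py|head -2
```

```text
time: 17.6
tool_pos: [0.4149, 0.2416, 0.139]
tcp_rot: [0.001, -0.156, 0.988, -0.0]
contact_force: [-5.6, -3.2, 13.7]
grip_width: 0.0227
gripper_force: 93.5
[-0.0941  0.0309  0.098 ] [-5.60389708 -3.18220173 13.68856194] 0.022719128857075457
angle -0.013805210938731216 r 0.19817873246138193
```

```bash
python3 - <<'E'
from h import *
s=observe(); print("force along y",s["contact_force"][:2]@l_)
for c in("wrist","top","scene"):
    p,d=read_camera(c); P=cloud(c,d,s); X=(P[...,:2]-DK(0,0,0)[:2])@f_;Y=(P[...,:2]-DK(0,0,0)[:2])@l_;Z=P[...,2]-.06
    m=(d>0)&(abs(X+.095)<.03)&(Y>.08)&(Y<.14)&(Z>.081)&(Z<.096)
    print(c,"keeper lip",m.sum(),[np.percentile(A[m],[2,50,98]).round(4).tolist() for A in(X,Y,Z)] if m.sum() else "")
E
```

```text
force along y -1.3002628821797348
wrist keeper lip 6310 [[-0.1111, -0.097, -0.0795], [0.0983, 0.1131, 0.1298], [0.0819, 0.0877, 0.0889]]
top keeper lip 48 [[-0.1103, -0.1048, -0.0928], [0.0977, 0.1068, 0.1242], [0.0819, 0.0879, 0.091]]
scene keeper lip 73 [[-0.1115, -0.0892, -0.076], [0.0944, 0.1145, 0.1296], [0.0816, 0.087, 0.092]]
```

```bash
python3 -m creep '{"dp":[[0,0.15,0],[0,0.3,0],[0,0.3,0]],"rotation":[[0,0,0],[0,0,0],[0,0,0]],"fingers":[0.1,0.1,0.1]}' 80
python3 ang.py|head -2; python3 -c "
from h import *; print(observe()['contact_force'][:2]@l_)"
```

```text
time: 18.0
tool_pos: [0.4147, 0.2419, 0.1391]
tcp_rot: [0.001, -0.155, 0.988, -0.002]
contact_force: [-0.3, -12.8, 14.6]
grip_width: 0.0232
gripper_force: 93.6
[-0.0941  0.0313  0.0981] [ -0.32586227 -12.80367539  14.64411747] 0.023153675037686658
angle -0.013311051405383162 r 0.19819894046134556
-12.080040532802263
```

The bolt is at its end stop, with side force at -12 N. I'll ease the side load, let the frame rise gently onto the keeper, then release.

```bash
python3 -m creep '{"dp":[[0,-0.2,0],[0,-0.23,-0.1],[0,-0.23,-0.25],[0,-0.23,-0.4],[0,-0.23,-0.5]],"rotation":[[0,0,0],[0,0,0],[0,0,0],[0,0,0],[0,0,0]],"fingers":[0.1,0.1,0.1,0.1,0.1]}' 80
python3 ang.py|head -2; python3 -c "
from h import *; print(observe()['contact_force'][:2]@l_)"
```

```text
time: 18.42
tool_pos: [0.4151, 0.2418, 0.141]
tcp_rot: [0.001, -0.155, 0.988, -0.0]
contact_force: [12.8, -1.1, -6.1]
grip_width: 0.023
gripper_force: 91.0
[-0.0938  0.031   0.1   ] [12.78371791 -1.07304067 -6.07626484] 0.022975725200495664
angle -0.0036214706442427025 r 0.19829886535227578
-4.960585987417543
```

```bash
python3 -m creep '{"dp":[[0,-0.03,0.15],[0,-0.03,0.15]],"rotation":[[0,0,0],[0,0,0]],"fingers":[0.1,0.1]}' 30
python3 -m creep '{"dp":[[0,0,0],[0,0,0],[0,0,0],[0,0,0],[0,0,0]],"rotation":[[0,0,0],[0,0,0],[0,0,0],[0,0,0],[0,0,0]],"fingers":[0.4,0.5,0.6,0.6,0.6]}' 30
python3 ang.py|head -1
python3 - <<'E'
from h import *
s=observe(); p,d=read_camera("wrist"); P=cloud("wrist",d,s); X=(P[...,:2]-DK(0,0,0)[:2])@f_;Y=(P[...,:2]-DK(0,0,0)[:2])@l_;Z=P[...,2]-.06
for sy in(-1,1):
    m=(d>0)&(abs(Y*sy-.066)<.005)&(X>-.08)&(X<.07)&(Z>.045)&(Z<.085); print(m.sum(),np.polyfit(X[m],Z[m],1).round(4),np.median(Z[m]))
m=(d>0)&(p.max(-1)<90)&(abs(X+.095)<.008)&(abs(Y-.03)<.03)&(abs(Z-.118)<.006); print([np.percentile(Y[m],[2,50,98]),np.median(Z[m])] if m.sum() else 0)
E
```

```text
time: 18.58
tool_pos: [0.4151, 0.2417, 0.1408]
tcp_rot: [0.001, -0.155, 0.988, -0.0]
contact_force: [4.3, -1.5, 4.7]
grip_width: 0.0234
gripper_force: 92.1
time: 19.0
tool_pos: [0.4133, 0.2419, 0.1386]
tcp_rot: [-0.001, -0.155, 0.988, -0.0]
contact_force: [0.1, 0.7, -0.8]
grip_width: 0.0513
gripper_force: 0.0
[-0.0953  0.0316  0.0976] [ 0.13445694  0.71991771 -0.77429742] 0.051313496731900166
613 [-0.1577  0.0543] 0.06575125836716256
834 [-0.0206  0.0644] 0.06529533779532849
[array([0.00432196, 0.03059661, 0.0585337 ]), np.float64(0.1182610593396651)]
```

Released and the frame is holding. I'll back straight up and verify.

```bash
python3 -m creep '{"dp":[[0,0,-2],[0,0,-5],[0,0,-8],[0,0,-11],[0,0,-14]],"rotation":[[0,0,0],[0,0,0],[0,0,0],[0,0,0],[0,0,0]],"fingers":[0.6,0.6,0.6,0.6,0.6]}' 30
python3 -m creep '{"dp":[[2,0,-1],[4,0,-2],[4,0,-2],[4,0,-2]],"rotation":[[0,0,0],[0,0,0],[0,0,0],[0,0,0]],"fingers":[0.6,0.6,0.6,0.6]}' 30
python3 - <<'E'
from h import *
s=observe(); p,d=read_camera("wrist"); save(p,"w7.png"); P=cloud("wrist",d,s); X=(P[...,:2]-DK(0,0,0)[:2])@f_;Y=(P[...,:2]-DK(0,0,0)[:2])@l_;Z=P[...,2]-.06
for sy in(-1,1):
    m=(d>0)&(abs(Y*sy-.066)<.006)&(X>-.08)&(X<.07)&(Z>.045)&(Z<.085)
    if m.sum()>9: print(m.sum(),np.polyfit(X[m],Z[m],1).round(4),np.median(Z[m]))
m=(d>0)&(p.max(-1)<90)&(abs(X+.095)<.01)&(abs(Y-.03)<.04)&(abs(Z-.118)<.008); print([np.percentile(Y[m],[2,50,98]),np.percentile(Z[m],[5,50,95])] if m.sum() else 0)
E
```

```text
time: 19.47
tool_pos: [0.4135, 0.2419, 0.2804]
tcp_rot: [-0.001, -0.156, 0.988, -0.0]
contact_force: [0.5, 1.0, 0.7]
grip_width: 0.0512
gripper_force: 0.0
time: 19.8
tool_pos: [0.3754, 0.23, 0.3001]
tcp_rot: [0.0, -0.156, 0.988, 0.001]
contact_force: [0.6, -0.5, 0.2]
grip_width: 0.0512
gripper_force: 0.0
477 [-0.0184  0.0645] 0.06561134076730762
1513 [-0.016   0.0647] 0.06488614330685433
[array([0.01958125, 0.03079906, 0.04130935]), array([0.1145294 , 0.11787058, 0.11941092])]
```

View pics/w7.png

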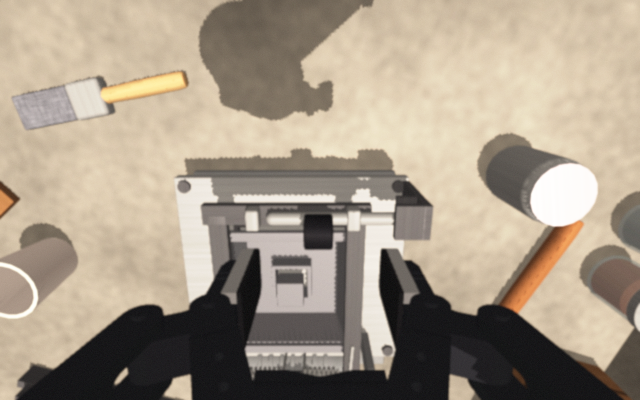

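The frame is latched at about 0.017 rad. The bolt runs under the keeper at (400,220), and the knob at (318,232) sits at y = 30 mm. The mould is beneath, and everything nearby looks undisturbed.

```bash
python3 -c "
from station import *; print(job_done())"
```

```text
the job is handed in; nothing more can be done
None
```

The top mould is seated flat between the corner angles on the deck, and the hold-down frame is latched over it (about 0.017 rad) with the bolt fully home; the robot is clear and the job was handed in at about 20 s of the 61 s allowed.

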